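# Lock a filter cartridge into the bayonet housing of the dust extractor

## Robot

A 6-joint arm with a two-finger parallel gripper is mounted at the origin on a cart in front of the work surface, level with it; the furniture and walls round the work are solid. World frame = base frame: x ahead of the robot, y to its left, z up, the work surface at z = 0. Lengths are in mm, angles in rad, forces in N, time in s.
With the tool pointing down it reaches from about 300 to 875 mm from the base axis. Payload 6.4 kg.
Tool frame: the origin (TCP) lies at the very end of the fingers, on their centre line; the grasp point (between the pads) lies 19 mm behind it; y points along the fingers, z is the direction in which the jaws open and shut, and the axes are right-handed (so a half turn about y gives the same grasp; the last joint's range is limited). The gripper opens to 85 mm and grips with 20 to 120 N. Pads are 22 mm wide; open, the fingers measure 114 mm over their backs; the gripper's body (76 mm by 85 mm) begins 54 mm behind the grasp point. The pads swing forward as they close: fully open they stand 13 mm farther back than shut.
Start: joints at [-1.457, 0.181, 1.607, -0, 1.354, -0.206], TCP at [180.783, -545.856, 231.288] pointing down, gripper open.
Joint ranges: [-2.99, 2.99], [-0.89, 2.07], [0.3, 2.58], [-1.14, 4.28], [0, 2.63], [-3.12, 3.12]. Speed limits (rad/s): [2.57, 2.57, 3.01, 3.14, 3.14, 3.14].

## Interface

Orientations are given as [roll, pitch, yaw] about the fixed x, y, z axes, in that order (R = Rz(yaw) Ry(pitch) Rx(roll)).
In Python, from station import observe, snapshot, get_calibration, finish_job, regions_of, landmark_of gives the robot as it stands. The module is installed in compiled form; this text tells all that it offers.
- The arm moves only by the tool servo_tool, never from a script. Its argument "motion" is a list of rows, each a list of 5 numbers: the shift along the tool's x, y, z in mm, then the turn about the tool's y in degrees, then the opening, from 0 (shut) to 1 (fully open). A call has 1 to 8 rows; each row shifts and turns the pose as measured when the row begins, along the tool's axes as they then stand; what a row does not reach is not made up. A row lasts 1/12 s, in which the tool goes at most 41.7 mm and 7.16 degrees, less where a joint would pass 70% of its speed; a pose out of reach is approached as far as the arm can. A call is refused whole if a number of a shift passes 41.7 or a number of a turn 7.16, either way. A call with a gripper value outside its range is refused whole. The fingers move at their own pace and stop on an object; "force" is the grip in N (left out, the last holds). Time passes only in rows, so rows that do not move let the fingers close. It gives the time, the measured TCP pose, the force and the opening at its end, in the units of the state.
- observe(): the state, without advancing time (a new reading comes with each control period).
- snapshot(name): name is "scene" or "side" or "wrist"; returns (picture, depth): 420x560x3 uint8, red, green, blue; 420x560 float32, mm along the optical axis (not along the pixel's ray), 0 where there is no reading.
- get_calibration(name): a dict with "fx", "fy", "cx", "cy" (pixels), "R" (3x3) and "t" (3): a world point X has camera coordinates R X + t. Camera axes: x right, y down, z forward; pixel columns grow to the right and rows downward; lengths in mm; the calibration is good to about 2 mm. A picture is of the moment at which its call begins: read the wrist's pose just before it. get_calibration takes no time and is no camera call; for the wrist camera it gives the pose at the moment of the call.
- finish_job(): hands the job in, once; it reports no verdict.
Trained networks look in the newest picture that a camera, given by its name, has taken for a name from the list of things; names that differ only in an ending like _2 or _b are one class to them, and where a whole thing is asked for, a point or a joint stands for the part that bears it (a point fixed in the world has none). Each returns a list of dicts, best first, with "p" (0 to 1); they miss things now and then, are a little off and sometimes report something else, mostly with a low value. They report only what shows in the picture. A call takes as long as a camera call. They do not tell look-alikes from the thing itself.
- regions_of(name, camera): "mask" (420x560 bool, what is visible of it) and "rect" ([left, top, right, bottom] as shares, 0 to 1, of the picture: columns of its width, rows of its height, round what is visible of it).
- landmark_of(name, camera): "centre" ([column, row] as shares, 0 to 1, of the picture: columns of its width, rows of its height: a listed point, or the origin of a listed thing).
The state is a dict: "time_s": time; "q": joint angles; "joint_vel": joint speeds; "joint_torque": joint torques, N m; "eef_pos": TCP position; "tcp_rot": TCP orientation; "wrist_force": force on the tool from outside, world axes, zero at the start; "torque": the same for the moment, N m; "opening": finger opening in mm.
Only numpy, scipy, OpenCV 4.12 (cv2) and the standard library are available. Lean on these libraries where they do the work, as an engineer would, in place of code of your own. Each camera call takes 0.05 s, during which the arm holds its last target. There are 200 camera calls.

## Task

Fit the yellow-capped filter cartridge into the blue bayonet housing: set its two lugs into the two slots, push it in against the spring, turn it clockwise (seen from above) as far as it goes and let it spring up so that it clicks home, then let go of it. Leave the green-capped cartridge, the pliers and the clamp bracket where they are.

Things in the scene. Friction and masses are not known exactly. Their poses are not given: they have to be found in the camera images.
- housing: Fixed blue dust-filter housing on the bench: square foot 124x124x8 mm, round tower of diameter 94, top 70 above the bench; a hose spigot (diameter 38, black collar) reaches 86 from the axis at height 33. Origin: on the tower's axis at bench height; z up, x out along the spigot. Locked, the cartridge's bar grip lies along this x; its foot is then about 56.5 above the bench.
- mouth (a point): Centre of the housing's mouth, on the axis at the lip's top, 70 mm above the bench; axes as the housing's. The aluminium lip is 8 thick, its hole 57 in diameter. Lugs pass under it only while the cartridge's foot is lower than 53 above the bench; the cartridge's shoulder stops on the lip at foot height 50.
- slot (a point): Middle of one of two like lug slots through the lip, at the lip's top, 33 mm from the axis, marked white on the rim; 75 degrees (1.31 rad) anticlockwise of the housing's x seen from above, the other a half turn away. Each is 30 degrees wide and reaches out to radius 38. From the slots the lugs, once below the lip, can turn only clockwise.
- notch (a point): Middle of one of two like locking notches hidden in the lip's underside, 33 mm from the axis on the housing's x (other one on -x), red dots on the rim above. Each is 3.5 deep, 30 degrees wide, 75 degrees clockwise of a slot. A solid stop ends the turn about 5 degrees past the notch's middle. The spring lifts the lugs into the notches.
- pressure_plate (a joint): Sprung steel plate in the housing that the cartridge's foot presses down: 0 free (its top 60 mm above the bench), grows in m as it is pressed, to 0.013 at most. It pushes up with about 5 N at first and 0.4 N more per mm. Over 0.007 the lugs clear the lip; locked it reads about 0.0035.
- filter_yellow: Loose cartridge, yellow cap, 0.2 kg, 92 mm tall, upright on its foot. Origin: centre of the foot; z up, x along bar grip and lugs; a half turn makes no difference. Black neck of diameter 52 up to 20; on it two steel lugs, one each way on the x line, out to radius 35, 10 wide, 3 to 9 above the foot; body of diameter 66 from 20 to 65; on it a yellow bar grip 60 long (x), 16 thick, 65 to 92.
- filter_green: A second cartridge of the same shape and size but with a green cap, standing on the bench; not to be used. Origin: centre of its foot.
- pliers: Loose combination pliers with green handles lying on the bench, 158 mm long, 52 wide, 12 high. Origin: centre of its underside.
- clamp_bracket: Loose grey metal clamp bracket with a bow, standing on the bench, 96 mm long, 40 wide, 62 high. Origin: centre of its underside.
Not all that is in view belongs to the job. What is shaped like the filter_yellow but purple is not meant. Several things look just like the housing: the one meant starts farthest to the robot's right.

How it is judged (in metres and radians):
On the way, in this order (a step that is already met when the one before it is completed fails the run):
1. the yellow cartridge is pushed in against the spring with its lugs in the slots, its foot below 57.5 mm (z of filter_yellow in the frame of housing below 0.0575 m and horizontal distance between filter_yellow and housing below 0.006 m and angle between the x axis of filter_yellow and the x axis of housing, either way round above 1.1 rad), for 0.05 s.
2. pushed in, it is turned to the locking notches (z of filter_yellow in the frame of housing below 0.0585 m and horizontal distance between filter_yellow and housing below 0.006 m and angle between the x axis of filter_yellow and the x axis of housing, either way round below 0.14 rad), for 0.05 s.
At the end, for the whole second after the job is handed in: Yellow cartridge locked: bar grip in line with the spigot within 0.14 rad, axis within 5 mm of the housing's, tilt under 0.08 rad, foot 54.6 to 58.5 mm above the bench, at rest; green cartridge upright (0.1 rad), and it, the pliers and the bracket within 30 mm of their starts (z of filter_yellow in the frame of housing between 0.0546 and 0.0585 m and horizontal distance between filter_yellow and housing below 0.005 m and angle between the x axis of filter_yellow and the x axis of housing, either way round below 0.14 rad and angle between filter_yellow's own z axis and vertical below 0.08 rad and linear speed of filter_yellow below 0.01 m/s and distance of each of filter_green, pliers, clamp_bracket from where it was at the start of the episode below 0.03 m and angle between filter_green's own z axis and vertical below 0.1 rad); the robot touches nothing.
It fails at once if the green cartridge is knocked over or shifted by more than 30 mm (distance of filter_green from where it was at the start of the episode above 0.03 m or angle between filter_green's own z axis and vertical above 0.4 rad).
It fails at once if the pliers or the clamp bracket are shifted by more than 30 mm (distance of any of pliers, clamp_bracket from where it was at the start of the episode above 0.03 m).
It also fails if it takes over 48 s, if anything falls off the work surface, if the arm or the gripper's body presses on something with over 40 N, if the wrist force passes 120 N, or if a joint passes its speed limit or range.

## Working session

There is one attempt and no reset: what is moved stays moved. The work goes in short steps, Python scripts to look and compute and a tool call to move; the robot and the scene stay as the last step left them, time stands still between calls to the robot, and variables do not carry over. Pictures are saved under pics/ and viewed, about 8 in all and at most 12, crops included, and the job is handed in when it is done.

Besides the shell and the picture viewer there is one more tool, called after "Request:" as name([rows], argument=value, ...), one row to a line, values as JSON. servo_tool: Moves the arm, as the interface text tells. Its arguments: {"type":"object","properties":{"motion":{"type":"array"},"force":{"type":"number"}},"required":["motion"]}

```bash
mkdir -p pics; cat > h.py <<'E'
import numpy as np,cv2
from station import *
def take(n,save=None):
    c=get_calibration(n); im,d=snapshot(n)
    if save: cv2.imwrite('pics/'+save,im[:,:,::-1])
    return im,d,c
def pts(d,c):
    v,u=np.mgrid[:420,:560]
    P=np.stack([(u-c['cx'])/c['fx']*d,(v-c['cy'])/c['fy']*d,d],-1)
    return (P-np.array(c['t']))@np.array(c['R'])
E
python3 - <<'E'
from h import *
o=observe();print({k:np.round(v,3) for k,v in o.items()})
ims=[]
for n in ['scene','side','wrist']:
    im,d,c=take(n);W=pts(d,c);ims.append(im)
    for k in ['filter_yellow','housing','filter_green','pliers','clamp_bracket']:
        for r in regions_of(k,n):
            m=r['mask']&(d>0); 
            if m.sum(): print(n,k,round(r['p'],2),np.round(np.array(r['rect'])*[560,420,560,420]),np.round(np.median(W[m],0)),np.round(W[m].min(0)),np.round(W[m].max(0)))
    for k in ['slot','notch','mouth']:
        for r in landmark_of(k,n):
            u,v=np.array(r['centre'])*[560,420];print(n,k,round(r['p'],2),round(u),round(v),np.round(W[min(int(v),419),min(int(u),559)]))
cv2.imwrite('pics/a.png',cv2.resize(np.hstack(ims[:2])[:,:,::-1],(800,300)))
cv2.imwrite('pics/s.png',ims[0][:,:,::-1]);cv2.imwrite('pics/w.png',ims[2][:,:,::-1])
E
```

```text
{'time_s': np.float64(0.0), 'q': array([-1.457,  0.182,  1.608, -0.   ,  1.354, -0.206]), 'joint_vel': array([ 0.   , -0.001,  0.002,  0.002,  0.001, -0.001]), 'joint_torque': array([ 1.0000e-03, -4.4487e+01, -3.5134e+01, -0.0000e+00,  9.0000e-03,
       -0.0000e+00]), 'eef_pos': array([ 180.711, -545.259,  230.359]), 'tcp_rot': array([-1.573,  0.   , -2.822]), 'wrist_force': array([ 0.196, -0.433,  0.287]), 'torque': array([ 0.051, -0.054,  0.022]), 'opening': np.float64(85.483)}
scene filter_yellow 0.84 [371. 161. 388. 195.] [ 443. -294.   63.] [ 421. -389.   -2.] [ 494. -278.   94.]
scene filter_yellow 0.78 [337. 146. 361. 180.] [ 538. -292.   62.] [  512. -1362.  -913.] [1086. -273.   95.]
scene housing 0.93 [164. 269. 233. 333.] [578. 312.  44.] [531. 235.  -4.] [686. 363.  75.]
scene housing 0.71 [242. 231. 308. 292.] [507. 108.  44.] [448.   7.  -6.] [604. 166.  75.]
scene filter_green 0.57 [335. 194. 358. 231.] [ 441. -127.   63.] [ 414. -235.   -4.] [ 518. -105.   94.]
scene pliers 0.57 [208. 203. 235. 247.] [710.  75.   9.] [658.  -1.  -4.] [735. 151.  16.]
scene clamp_brac
[... 781 characters left out ...]
19. 294.  72.]
side filter_green 0.57 [220. 234. 252. 279.] [ 450. -161.   59.] [ 420. -178.   -0.] [ 482. -129.   94.]
side pliers 0.66 [312. 204. 350. 234.] [712.  59.   9.] [662.  -4.  -1.] [736. 138.  15.]
side clamp_bracket 0.86 [338. 264. 352. 296.] [ 669. -248.   29.] [ 649. -268.   -2.] [ 697. -180.   63.]
side clamp_bracket 0.75 [255. 194. 268. 204.] [520. 101.  60.] [503.  81.  57.] [538. 121.  63.]
side slot 0.74 265 191 [538. 276.   6.]
side slot 0.57 285 164 [604. 332.  66.]
side notch 0.85 294 167 [628. 300.  68.]
side notch 0.73 277 198 [558.  87.  69.]
side notch 0.73 345 285 [ 666. -265.   34.]
side mouth 0.85 281 164 [595. 328.  65.]
side mouth 0.65 262 197 [523. 116.  60.]
```

View pics/s.png

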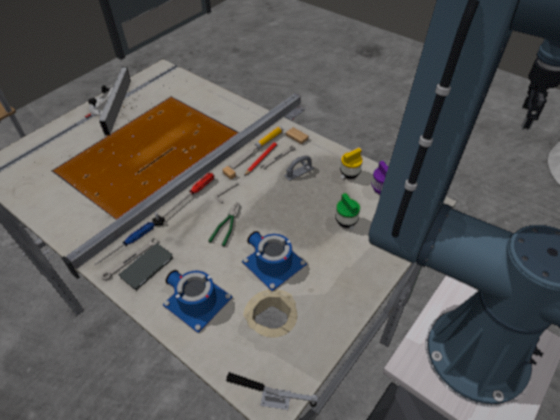

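View pics/a.png

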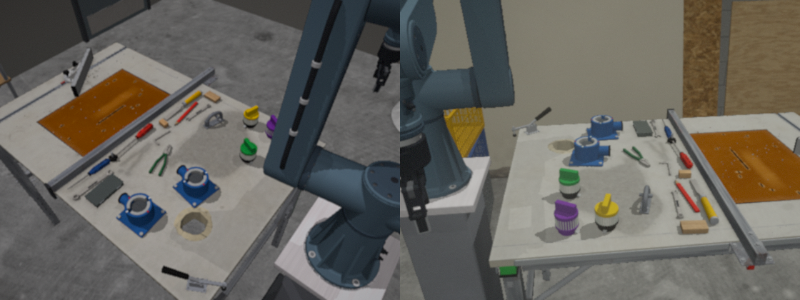

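Candidates (scene pixels):
- **Cartridges:** yellow at (350,163), purple look-alike at (381,178), green at (347,210). I choose the yellow one.
- **Housings:** (274,258) at y≈+95 and (197,297) at y≈+300. The one farthest to the right is (274,258).

Next I measure both and check the choice in a close crop.

```bash
cat >> h.py <<'E'
def yel(im,d,c,near=None,zr=(85,100)):
    W=pts(d,c);h=cv2.cvtColor(im,cv2.COLOR_RGB2HSV)
    m=(d>0)&(h[...,0]>18)&(h[...,0]<35)&(h[...,1]>120)&(W[...,2]>zr[0])&(W[...,2]<zr[1])
    if near is not None: m&=np.hypot(W[...,0]-near[0],W[...,1]-near[1])<70
    p=W[m].astype(np.float32)
    if len(p)<5: return None
    (cx,cy),(w,h_),a=cv2.minAreaRect(p[:,:2]); a=np.radians(a if w>h_ else a+90)
    return len(p),np.round([cx,cy,w,h_],1),round((a+np.pi/2)%np.pi-np.pi/2,3),np.round(np.median(p[:,2]),1)
def lip(im,d,c,near,zr=(66,74)):
    W=pts(d,c);m=(d>0)&(W[...,2]>zr[0])&(W[...,2]<zr[1])&(np.hypot(W[...,0]-near[0],W[...,1]-near[1])<75)
    p=W[m]; 
    from scipy.optimize import least_squares
    # outer boundary: circle of radius 47 from convex hull
    hll=cv2.convexHull(p[:,:2].astype(np.float32))[:,0]
    r=least_squares(lambda q:np.hypot(*(hll-q[:2]).T)-q[2],[*near,45],loss='soft_l1')
    b=(d>0)&(W[...,2]>20)&(W[...,2]<60)
    e=np.hypot(W[...,0]-r.x[0],W[...,1]-r.x[1]);b&=(e>56)&(e<88)
    s=W[b]
    return len(p),np.round(r.x,1),np.round(np.median(p[:,2]),1),len(s),round(float(np.arctan2(*(s[:,:2].mean(0)-r.x[:2])[::-1])),3) if len(s) else None
E
python3 - <<'E'
from h import *
for n in ['scene','side']:
    im,d,c=take(n); print(n,yel(im,d,c,(545,-312)),lip(im,d,c,(520,95)))
    if n=='scene': a=cv2.resize(im[130:280,230:400],None,fx=3,fy=3,interpolation=2)
    else: b=cv2.resize(im[170:330,210:360],None,fx=2,fy=2)
cv2.imwrite('pics/c.png',a[:,:,::-1])
E
```

```text
Traceback (most recent call last):
  File "h.py", line 17, in yel
    (cx,cy),(w,h_),a=cv2.minAreaRect(p[:,:2]); a=np.radians(a if w>h_ else a+90)
                     ~~~~~~~~~~~~~~~^^^^^^^^^
cv2.error: OpenCV(4.12.0) /io/opencv/modules/imgproc/src/convhull.cpp:143: error: (-215:Assertion failed) total >= 0 && (depth == CV_32F || depth == CV_32S) in function 'convexHull'
```

```bash
sed -i 's/minAreaRect(p\[:,:2\])/minAreaRect(np.ascontiguousarray(p[:,:2]))/' h.py
python3 - <<'E'
from h import *
for n in ['scene','side']:
    im,d,c=take(n); print(n,yel(im,d,c,(545,-312)),lip(im,d,c,(520,95)))
    if n=='scene': cv2.imwrite('pics/c.png',cv2.resize(im[130:290,230:400],None,fx=3.5,fy=3.5,interpolation=2)[:,:,::-1])
E
```

```text
scene (87, array([ 545. , -308.4,   58.8,   18.3]), np.float64(1.23), np.float32(90.0)) (523, array([517.5,  95.8,  46.8]), np.float64(69.2), 152, -0.077)
side (166, array([ 547.6, -311.3,   60.2,   15.9]), np.float64(1.263), np.float32(90.9)) (315, array([520.3,  91.9,  46.8]), np.float64(69.4), 171, -0.325)
```

View pics/c.png

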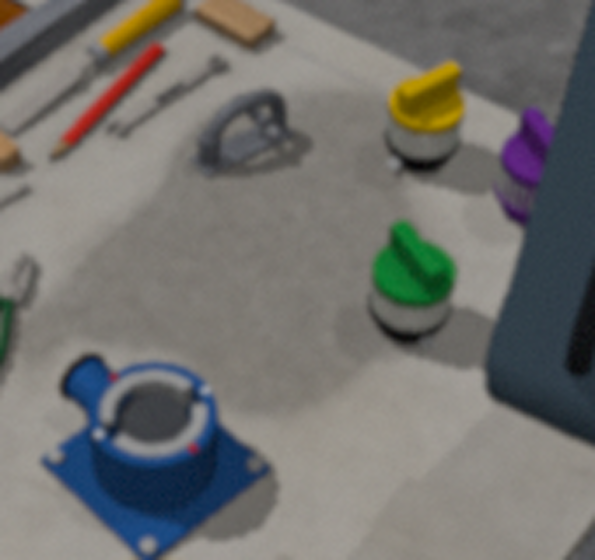

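The crop shows the yellow cartridge at crop (425,115) between bracket and purple, the green one at (412,275), and the right-hand housing at (155,430) with its spigot up-left. That confirms the choice. Next I plan the approach.

```bash
cat >> h.py <<'E'
def plan(x,y,z,yaw,n,op,o=None):
    o=o or observe();p=np.array(o['eef_pos'],float);a=o['tcp_rot'][2]
    dy=(yaw-a+np.pi)%(2*np.pi)-np.pi; s=(np.array([x,y,z])-p)/n
    rows=[]
    for i in range(n):
        t=a+dy*i/n; ex=np.array([np.cos(t),np.sin(t),0]);ez=np.array([-np.sin(t),np.cos(t),0])
        rows.append([round(float(s@ex),1),round(float(-s[2]),1),round(float(s@ez),1),round(float(-np.degrees(dy)/n),2),op])
    print('from',np.round(p,1),np.round(o['tcp_rot'],3),'t',round(float(o['time_s']),2),'F',np.round(o['wrist_force'],1),'op',round(float(o['opening']),1))
    for i in range(0,n,8): print(rows[i:i+8])
E
python3 - <<'E'
from h import *
o=observe();c=get_calibration('wrist');C=-np.array(c['R']).T@np.array(c['t'])
a=o['tcp_rot'][2];d=C-o['eef_pos'];print('cam off along tool x,z,up',d@[np.cos(a),np.sin(a),0],d@[-np.sin(a),np.cos(a),0],d[2]);print(np.round(np.array(c['R'])[2],2),c['fx'])
plan(546.5,-310,230,-1.89,16,1)
E
```

```text
cam off along tool x,z,up -84.41499116610677 0.5593042984907999 142.70109911006531
[-0.31 -0.1  -0.95] 346.3050962257115
from [ 180.8 -545.8  231.3] [-1.571  0.    -2.822] t 1.5 F [0.1 0.7 0.8] op 85.4
[[-26.3, 0.1, -6.8, -3.34, 1], [-26.7, 0.1, -5.3, -3.34, 1], [-26.9, 0.1, -3.7, -3.34, 1], [-27.1, 0.1, -2.1, -3.34, 1], [-27.2, 0.1, -0.5, -3.34, 1], [-27.2, 0.1, 1.0, -3.34, 1], [-27.1, 0.1, 2.6, -3.34, 1], [-26.9, 0.1, 4.2, -3.34, 1]]
[[-26.6, 0.1, 5.7, -3.34, 1], [-26.2, 0.1, 7.3, -3.34, 1], [-25.7, 0.1, 8.8, -3.34, 1], [-25.2, 0.1, 10.3, -3.34, 1], [-24.5, 0.1, 11.7, -3.34, 1], [-23.8, 0.1, 13.1, -3.34, 1], [-23.0, 0.1, 14.5, -3.34, 1], [-22.1, 0.1, 15.8, -3.34, 1]]
```

Request:
servo_tool([
  [-26, 0, -7, -3.3, 1],
  [-27, 0, -5, -3.3, 1],
  [-27, 0, -4, -3.3, 1],
  [-27, 0, -2, -3.3, 1],
  [-27, 0, 0, -3.3, 1],
  [-27, 0, 1, -3.3, 1],
  [-27, 0, 3, -3.3, 1],
  [-27, 0, 4, -3.3, 1],
])

```text
time_s: 2.17
eef_pos: [365.5, -427.4, 231.2]
tcp_rot: [-1.57, -0.003, -2.351]
wrist_force: [0.6, -0.2, 0.0]
opening: 85.3
```

Request:
servo_tool([
  [-27, 0, 6, -3.3, 1],
  [-26, 0, 7, -3.3, 1],
  [-26, 0, 9, -3.3, 1],
  [-25, 0, 10, -3.3, 1],
  [-25, 0, 12, -3.3, 1],
  [-24, 0, 13, -3.3, 1],
  [-23, 0, 14, -3.3, 1],
  [-22, 0, 16, -3.3, 1],
])

```text
time_s: 2.83
eef_pos: [555.9, -299.0, 231.3]
tcp_rot: [-1.57, -0.004, -1.867]
wrist_force: [-0.2, -1.2, -0.4]
opening: 85.7
```

```bash
python3 - <<'E'
from h import *
im,d,c=take('wrist','w1.png'); print(yel(im,d,c,(546,-310)))
plan(546.5,-310,130,-1.89,4,1)
E
```

```text
(1216, array([ 545.8, -310.3,   60. ,   15.8]), np.float64(1.275), np.float32(91.6))
from [ 559.5 -295.7  231.4] [-1.568e+00 -1.000e-03 -1.860e+00] t 2.88 F [-1.4  2.6 -0.6] op 85.7
[[4.4, 25.3, -2.1, 0.43, 1], [4.4, 25.3, -2.1, 0.43, 1], [4.4, 25.3, -2.0, 0.43, 1], [4.4, 25.3, -2.0, 0.43, 1]]
```

View pics/w1.png

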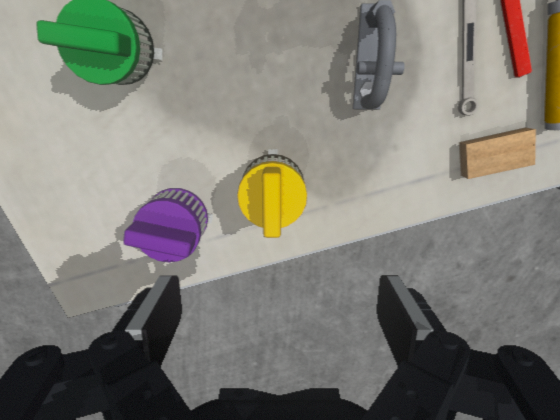

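The wrist view shows the yellow cap at (272,197), its bar vertical and nearly in line with the fingers. Purple is at (167,230) and the bracket at (377,55), both clear of the jaws. I centre and descend.

Request:
servo_tool([
  [5, 25, -2, 0.3, 1],
  [5, 25, -2, 0.1, 1],
  [5, 25, -2, 0, 1],
  [5, 25, -2, 0, 1],
  [0, 0, 0, 0, 1],
])

```text
time_s: 3.3
eef_pos: [551.4, -311.0, 130.8]
tcp_rot: [-1.56, -0.003, -1.859]
wrist_force: [-0.7, -0.3, -1.0]
opening: 85.5
```

```bash
python3 - <<'E'
from h import *
im,d,c=take('wrist'); print(yel(im,d,c,(546,-310)))
plan(545.8,-310.3,70,-1.867,4,1)
E
```

```text
(2596, array([ 546. , -310.2,   59.7,   16.1]), np.float64(1.276), np.float32(91.7))
from [ 552.6 -311.4  133.4] [-1.558 -0.004 -1.859] t 3.35 F [ 0.4  1.3 -0.4] op 85.3
[[0.2, 15.8, -1.7, 0.11, 1], [0.2, 15.8, -1.7, 0.11, 1], [0.2, 15.8, -1.7, 0.11, 1], [0.2, 15.8, -1.7, 0.11, 1]]
```

Request:
servo_tool([
  [0, 16, -2, 0.1, 1],
  [0, 16, -2, 0.1, 1],
  [0, 16, -2, 0, 1],
  [0, 14, -1, 0, 1],
  [0, 0, 0, 0, 1],
])

```text
time_s: 3.77
eef_pos: [551.8, -313.7, 79.3]
tcp_rot: [-1.545, -0.009, -1.864]
wrist_force: [-1.4, 0.3, -0.0]
opening: 85.3
```

```bash
python3 - <<'E'
from h import *
plan(546,-310.2,70,-1.867,1,1)
E
```

```text
from [ 551.8 -313.7   79.3] [-1.545 -0.009 -1.864] t 3.77 F [-1.4  0.3 -0. ] op 85.3
[[-1.6, 9.3, -6.6, 0.15, 1]]
```

Request:
servo_tool([
  [-1, 3, -4, 0, 1],
  [-1, 2, -3, 0, 1],
  [0, 2, -2, 0, 1],
  [0, 0, 0, 0, 1],
])

```text
time_s: 4.1
eef_pos: [545.7, -310.5, 76.1]
tcp_rot: [-1.54, -0.011, -1.864]
wrist_force: [-0.6, 0.4, 1.0]
opening: 85.3
```

```bash
python3 - <<'E'
from h import *
im,d,c=take('wrist'); print(yel(im,d,c,(546,-310)))
plan(546,-310.2,70,-1.867,1,1)
E
```

```text
(4501, array([ 546. , -310.4,   60.7,   16. ]), np.float64(1.276), np.float32(91.7))
from [ 546.1 -310.7   76.5] [-1.539 -0.012 -1.864] t 4.15 F [-0.   0.2  0.3] op 85.2
[[-0.5, 6.5, -0.3, 0.15, 1]]
```

Request:
servo_tool([
  [0, 4, 0, 0, 1],
  [0, 3, 0, 0, 1],
  [0, 0, 0, 0, 1],
])

```text
time_s: 4.4
eef_pos: [547.2, -311.6, 70.7]
tcp_rot: [-1.536, -0.013, -1.864]
wrist_force: [0.5, 0.5, 0.2]
opening: 85.3
```

Request:
servo_tool([
  [0, 0, 0, 0, 0.15],
  [0, 0, 0, 0, 0.1],
  [0, 0, 0, 0, 0],
  [0, 0, 0, 0, 0],
  [0, 0, 0, 0, 0],
  [0, 0, 0, 0, 0],
], force=80)

```text
time_s: 4.9
eef_pos: [547.5, -311.8, 70.8]
tcp_rot: [-1.536, -0.013, -1.864]
wrist_force: [0.8, -0.3, 1.5]
opening: 14.8
```

```bash
python3 - <<'E'
from h import *
im,d,c=take('wrist'); print(yel(im,d,c,(546,-310)))
plan(546,-310.2,170,-1.867,5,0)
E
```

```text
(4904, array([ 549.5, -310.4,   38.6,   59. ]), np.float64(-1.471), np.float32(92.0))
from [ 547.6 -311.9   70.8] [-1.536 -0.013 -1.864] t 4.95 F [ 0.2 -0.1  0.2] op 14.8
[[-0.2, -19.8, -0.4, 0.03, 0], [-0.2, -19.8, -0.4, 0.03, 0], [-0.2, -19.8, -0.4, 0.03, 0], [-0.2, -19.8, -0.4, 0.03, 0], [-0.2, -19.8, -0.4, 0.03, 0]]
```

Request:
servo_tool([
  [0, -20, 0, 0, 0],
  [0, -25, 0, 0, 0],
  [0, -25, 0, 0, 0],
  [0, -25, 0, 0, 0],
  [0, -25, 0, 0, 0],
  [0, 0, 0, 0, 0],
])

```text
time_s: 5.45
eef_pos: [540.8, -306.6, 189.8]
tcp_rot: [-1.547, -0.008, -1.864]
wrist_force: [0.5, -1.1, -0.7]
opening: 14.1
```

```bash
python3 - <<'E'
from h import *
im,d,c=take('wrist','w2.png'); 
plan(500,-50,190,-2.2,12,0)
E
```

```text
from [ 540.  -305.9  187.2] [-1.55  -0.007 -1.865] t 5.5 F [-0.7  0.  -2.5] op 14.1
[[-19.5, -0.2, -9.4, 1.6, 0], [-19.2, -0.2, -9.9, 1.6, 0], [-18.9, -0.2, -10.4, 1.6, 0], [-18.6, -0.2, -11.0, 1.6, 0], [-18.3, -0.2, -11.5, 1.6, 0], [-18.0, -0.2, -12.0, 1.6, 0], [-17.6, -0.2, -12.5, 1.6, 0], [-17.3, -0.2, -13.0, 1.6, 0]]
[[-16.9, -0.2, -13.4, 1.6, 0], [-16.5, -0.2, -13.9, 1.6, 0], [-16.1, -0.2, -14.4, 1.6, 0], [-15.7, -0.2, -14.8, 1.6, 0]]
```

View pics/w2.png

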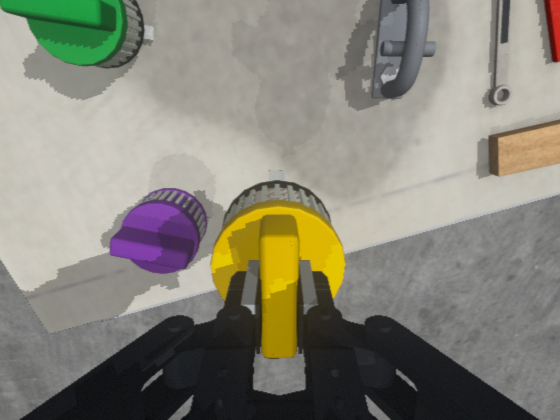

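The wrist view shows the cartridge held centred between the pads (bar at column 278). Next I carry it toward the housing and look there.

Request:
servo_tool([
  [-23, 0, -10, 0, 0],
  [-27, 0, -10, 0, 0],
  [-27, 0, -10, 0, 0],
  [-27, 0, -10, 0.5, 0],
  [-27, 0, -10, 1, 0],
  [-27, 0, -10, 1, 0],
  [-27, 0, -10, 1, 0],
  [-27, 0, -10, 1, 0],
])

```text
time_s: 6.17
eef_pos: [521.1, -74.2, 169.1]
tcp_rot: [-1.567, -0.005, -1.957]
wrist_force: [0.3, -0.1, -1.0]
opening: 14.1
```

```bash
python3 - <<'E'
from h import *
plan(495,0,190,-2.05,6,0)
E
```

```text
from [521.1 -74.2 169.1] [-1.567 -0.005 -1.957] t 6.17 F [ 0.3 -0.1 -1. ] op 14.1
[[-9.8, -3.5, -8.7, 0.89, 0], [-9.7, -3.5, -8.8, 0.89, 0], [-9.5, -3.5, -9.0, 0.89, 0], [-9.4, -3.5, -9.1, 0.89, 0], [-9.3, -3.5, -9.3, 0.89, 0], [-9.1, -3.5, -9.4, 0.89, 0]]
```

Request:
servo_tool([
  [-9, -5, -9, 0.9, 0],
  [-9, -5, -9, 0.9, 0],
  [-9, -5, -9, 0.9, 0],
  [-9, -5, -9, 0.9, 0],
  [-9, -5, -9, 0.9, 0],
  [0, 0, 0, 0, 0],
])

```text
time_s: 6.67
eef_pos: [488.2, -2.9, 181.2]
tcp_rot: [-1.59, -0.006, -2.033]
wrist_force: [-0.2, 0.1, -2.5]
opening: 14.0
```

```bash
python3 - <<'E'
from h import *
im,d,c=take('wrist','w3.png'); print(lip(im,d,c,(519,94)))
W=pts(d,c)
for k in ['slot','notch','mouth']:
    for r in landmark_of(k,'wrist'):
        u,v=np.array(r['centre'])*[560,420];print(k,round(r['p'],2),round(u),round(v),np.round(W[min(int(v),419),min(int(u),559)]))
plan(519,94,190,-2.05,6,0)
E
```

```text
(8397, array([518. ,  93.8,  46.6]), np.float64(70.0), 2520, -0.173)
slot 0.76 252 5 [531. 129.  51.]
notch 0.84 307 49 [551.  85.  70.]
mouth 0.8 257 62 [517.  94.  60.]
from [489.4  -5.4 181.3] [-1.588 -0.007 -2.034] t 6.87 F [ 0.4 -0.1 -1.9] op 14.6
[[-17.0, -1.4, -3.0, 0.15, 0], [-17.0, -1.4, -3.0, 0.15, 0], [-17.0, -1.4, -3.1, 0.15, 0], [-17.0, -1.4, -3.1, 0.15, 0], [-17.0, -1.4, -3.2, 0.15, 0], [-17.0, -1.4, -3.2, 0.15, 0]]
```

View pics/w3.png

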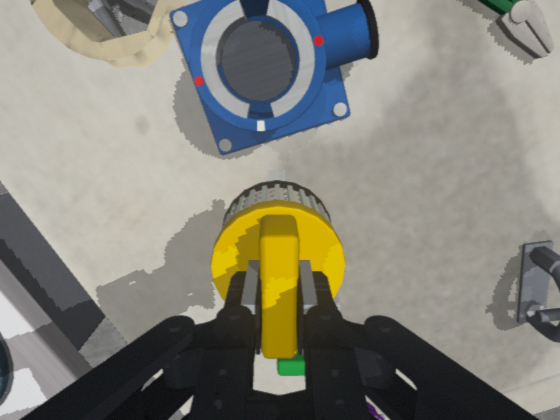

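The housing shows with its mouth at (257,62), red dots at (319,41) and (199,81), and slots at (256,5) and (260,110). The cartridge is still held centred. Now I measure exact angles and the held pose.

```bash
cat >> h.py <<'E'
def dots(im,d,c,near):
    W=pts(d,c);h=cv2.cvtColor(im,cv2.COLOR_RGB2HSV)
    m=(d>0)&((h[...,0]<6)|(h[...,0]>174))&(h[...,1]>150)&(h[...,2]>90)&(W[...,2]>60)&(W[...,2]<80)&(np.hypot(W[...,0]-near[0],W[...,1]-near[1])<60)
    n,l,s,ce=cv2.connectedComponentsWithStats(m.astype(np.uint8))
    return [(s[i,4],np.round(W[l==i].mean(0),1)) for i in range(1,n) if s[i,4]>5]
def held(im,d,c):
    o=observe();a=o['tcp_rot'];from_R=__import__('scipy.spatial.transform',fromlist=['Rotation']).Rotation.from_euler('xyz',a).as_matrix()
    T=(pts(d,c)-np.array(o['eef_pos']))@from_R   # tool coords
    h=cv2.cvtColor(im,cv2.COLOR_RGB2HSV)
    m=(d>0)&(h[...,0]>18)&(h[...,0]<35)&(h[...,1]>120)&(np.abs(T[...,0])<45)&(np.abs(T[...,2])<45)
    b=m&(T[...,1]<-12)&(T[...,1]>-35); s=m&(T[...,1]>-12)&(T[...,1]<20)
    p=T[b];q=T[s]
    r=cv2.minAreaRect(np.ascontiguousarray(p[:,[0,2]]).astype(np.float32))
    print('bar',len(p),r,'topy',np.median(p[:,1]),'plane',np.linalg.lstsq(np.c_[p[:,[0,2]],np.ones(len(p))],p[:,1],rcond=None)[0])
    print('cap',len(q),np.round(q.min(0)),np.round(q.max(0)),'y',np.median(q[:,1]),'plane',np.linalg.lstsq(np.c_[q[:,[0,2]],np.ones(len(q))],q[:,1],rcond=None)[0])
E
python3 - <<'E'
from h import *
im,d,c=take('wrist'); held(im,d,c)
D=dots(im,d,c,(518,94));print(D)
if len(D)==2:
    a,b=D[0][1],D[1][1]; v=(a-b)*(1 if a[0]>b[0] else -1); print('centre',(a+b)/2,'ang',np.arctan2(v[1],v[0]),np.hypot(*v[:2]))
E
```

```text
bar 5104 ((-2.051084518432617, 1.844247817993164), (58.653446197509766, 38.637935638427734), 22.616310119628906) topy -21.049636631524614 plane [-2.04334119e-02 -2.92519068e-02 -2.11160834e+01]
cap 6379 [-34. -12. -33.] [18. 16. 32.] y 5.646529340820243 plane [0.03816144 0.02072595 5.79581954]
[(np.int32(68), array([560.2,  86.8,  70.9])), (np.int32(62), array([476.3, 100.8,  70.8]))]
centre [518.25  93.8   70.85] ang -0.165341951474841 85.06003762049488
```

Request:
servo_tool([
  [-18, 0, -4, -0.3, 0],
  [-18, 0, -4, -0.3, 0],
  [-18, 0, -3, -0.3, 0],
  [-18, 0, -3, -0.3, 0],
  [-14, 0, -3, -0.3, 0],
  [-8, 0, -3, -0.2, 0],
  [0, 0, 0, 0, 0],
])

```text
time_s: 7.5
eef_pos: [515.5, 85.3, 178.4]
tcp_rot: [-1.589, -0.008, -2.012]
wrist_force: [1.2, -0.1, -1.4]
opening: 14.5
```

```bash
cat >> h.py <<'E'
def tilt(n,p0,foot):
    im,d,c=take(n);W=pts(d,c);h=cv2.cvtColor(im,cv2.COLOR_RGB2HSV)
    r=np.hypot(W[...,0]-p0[0],W[...,1]-p0[1])
    m=(d>0)&(h[...,0]>18)&(h[...,0]<35)&(h[...,1]>120)&(r<40)
    for lo,hi in [(58,72),(86,98)]:
        p=W[m&(W[...,2]>foot+lo)&(W[...,2]<foot+hi)]
        if len(p)<20: print(n,lo,'few');continue
        k=np.ones(len(p),bool)
        for _ in range(6):
            A=np.c_[p[:,:2]-p0[:2],np.ones(len(p))]
            s=np.linalg.lstsq(A[k],p[k,2],rcond=None)[0]; e=abs(p[:,2]-A@s);k=e<max(1.0,2*np.median(e[k]))
        q=np.ascontiguousarray(p[k][:,:2]).astype(np.float32)
        R=cv2.minAreaRect(q)
        print(n,lo,k.sum(),'normal tilt xy',np.round(-s[:2],3),'z',round(s[2],1),'rect',np.round(R[0],1),np.round(R[1],1),round(R[2],1),'med',np.round(np.median(q,0),1))
E
python3 - <<'E'
from h import *
o=observe();p=np.array(o['eef_pos']);from scipy.spatial.transform import Rotation as Ro
print('tool axis up tilt',np.round(-Ro.from_euler('xyz',o['tcp_rot']).as_matrix()[:,1],3))
for n in ['wrist','side','scene']: tilt(n,p,p[2]-71)
plan(517.7,92.9,145,-1.998,4,0)
E
```

```text
tool axis up tilt [ 0.02 -0.    1.  ]
wrist 58 4806 normal tilt xy [ 0.034 -0.017] z 172.9 rect [518.9  93.3] [49.7 64.4] 65.5 med [524.9  98.8]
wrist 86 3867 normal tilt xy [ 0.033 -0.019] z 199.8 rect [518.7  85.6] [58.4 38. ] 87.0 med [517.7  88.5]
side 58 94 normal tilt xy [ 0.029 -0.04 ] z 172.3 rect [514.9  77.9] [51.9 61.1] 79.2 med [520.7  74.9]
side 86 23 normal tilt xy [-0.112 -0.078] z 199.7 rect [510.4  77. ] [39.2 14.7] 86.4 med [513.7  74.9]
scene 58 121 normal tilt xy [0.008 0.017] z 172.2 rect [511.5  92.7] [62.9 51.6] 22.5 med [498.8  95.1]
scene 86 34 normal tilt xy [-0.07   0.093] z 199.7 rect [517.3  94.4] [43.  22.7] 45.5 med [522.8 105. ]
from [515.3  83.8 178.6] [-1.589 -0.009 -2.014] t 7.65 F [-0.5 -0.5 -1.4] op 14.4
[[-2.3, 8.4, -0.4, -0.22, 0], [-2.3, 8.4, -0.4, -0.22, 0], [-2.3, 8.4, -0.4, -0.22, 0], [-2.3, 8.4, -0.4, -0.22, 0]]
```

Request:
servo_tool([
  [-3, 8, -1, -0.3, 0],
  [-3, 8, -1, -0.2, 0],
  [-3, 8, -1, -0.2, 0],
  [-3, 6, 0, 0, 0],
  [0, 0, 0, 0, 0],
])

```text
time_s: 8.07
eef_pos: [516.8, 94.0, 145.1]
tcp_rot: [-1.589, -0.009, -2.004]
wrist_force: [-0.4, 0.1, -1.7]
opening: 14.3
```

```bash
python3 - <<'E'
from h import *
o=observe();p=np.array(o['eef_pos']);from scipy.spatial.transform import Rotation as Ro
print('tool axis up tilt',np.round(-Ro.from_euler('xyz',o['tcp_rot']).as_matrix()[:,1],3))
tilt('wrist',p,p[2]-71)
take('wrist','w4.png')
plan(517.7,92.9,145,-1.998,2,0)
E
```

```text
tool axis up tilt [0.021 0.001 1.   ]
wrist 58 4816 normal tilt xy [ 0.033 -0.015] z 139.6 rect [520.1 102.3] [49.  64.4] 66.1 med [525.5 107.2]
wrist 86 3875 normal tilt xy [ 0.027 -0.014] z 166.5 rect [511.9  97.4] [59.  28.8] 63.1 med [519.   97.7]
from [517.2  93.8 146.3] [-1.588 -0.009 -2.004] t 8.17 F [-0.   0.3 -1.2] op 14.7
[[0.3, 0.6, 0.4, -0.18, 0], [0.3, 0.6, 0.4, -0.18, 0]]
```

View pics/w4.png

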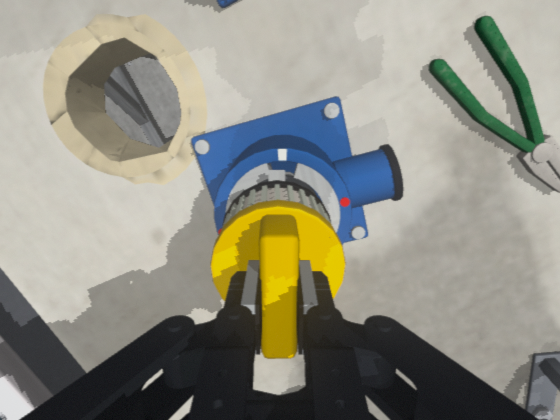

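The wrist view shows the white slot mark (282,155) in line with the bar and cartridge (column 279). I descend gently, watching the forces.

Request:
servo_tool([
  [0, 3, 1.5, -0.3, 0],
  [0, 4, 0.5, 0, 0],
  [0, 4, 0, 0, 0],
  [0, 2, 0, 0, 0],
])

```text
time_s: 8.5
eef_pos: [520.2, 92.6, 133.5]
tcp_rot: [-1.585, -0.008, -1.998]
wrist_force: [-1.0, -0.0, -2.0]
opening: 14.4
```

```bash
python3 - <<'E'
from h import *
plan(519.2,91.4,121.5,-1.998,3,0)
E
```

```text
from [520.2  92.6 133.5] [-1.585 -0.008 -1.998] t 8.5 F [-1. -0. -2.] op 14.4
[[0.5, 4.0, -0.1, -0.0, 0], [0.5, 4.0, -0.1, -0.0, 0], [0.5, 4.0, -0.1, -0.0, 0]]
```

Request:
servo_tool([
  [0, 4, 0, 0, 0],
  [0, 4, 0, 0, 0],
  [0, 3, 0, 0, 0],
  [0, 0, 0, 0, 0],
])

```text
time_s: 8.83
eef_pos: [520.7, 92.7, 123.3]
tcp_rot: [-1.584, -0.007, -1.998]
wrist_force: [-2.9, 0.2, 7.0]
opening: 14.2
```

```bash
python3 - <<'E'
from h import *
o=observe();p=np.array(o['eef_pos']);print(np.round(o['torque'],2));tilt('wrist',p,p[2]-71)
plan(518,93,121.5,-1.998,3,0)
E
```

```text
[-0.    0.57 -0.01]
wrist 58 4803 normal tilt xy [ 0.029 -0.014] z 117.8 rect [524.  100.9] [49.2 64.5] 66.3 med [529.1 106. ]
wrist 86 3855 normal tilt xy [ 0.031 -0.016] z 144.7 rect [523.8  93.3] [57.6 38.4] 88.1 med [522.7  96.4]
from [520.8  92.8 123.6] [-1.584 -0.007 -1.998] t 8.88 F [-3.1  0.4  6.3] op 14.5
[[0.3, 0.7, -0.9, -0.0, 0], [0.3, 0.7, -0.9, -0.0, 0], [0.3, 0.7, -0.9, -0.0, 0]]
```

Request:
servo_tool([
  [0, 1.5, -1.5, 0, 0],
  [0, 1, 0, 0, 0],
  [0, 0.3, 0, 2, 0],
  [0, 0.3, 0, 4, 0],
  [0, 0.3, 0, 5, 0],
])

```text
time_s: 9.3
eef_pos: [520.8, 93.5, 123.6]
tcp_rot: [-1.579, -0.008, -2.194]
wrist_force: [-2.7, 1.1, 2.5]
opening: 14.5
```

```bash
python3 - <<'E'
from h import *
o=observe();print(np.round(o['torque'],2),o['q'][5])
plan(518,93,121.5,2.976,10,0)
E
```

```text
[0.08 0.48 0.19] 0.5785579850362823
from [520.8  93.5 123.6] [-1.579 -0.008 -2.194] t 9.3 F [-2.7  1.1  2.5] op 14.5
[[0.2, 0.2, -0.2, 6.38, 0], [0.2, 0.2, -0.2, 6.38, 0], [0.2, 0.2, -0.1, 6.38, 0], [0.3, 0.2, -0.1, 6.38, 0], [0.3, 0.2, -0.1, 6.38, 0], [0.3, 0.2, -0.1, 6.38, 0], [0.3, 0.2, -0.0, 6.38, 0], [0.3, 0.2, 0.0, 6.38, 0]]
[[0.3, 0.2, 0.0, 6.38, 0], [0.3, 0.2, 0.1, 6.38, 0]]
```

Request:
servo_tool([
  [0, 2, -1.5, -1, 0],
  [0, 2.5, -1, 0, 0],
  [0, 1.5, 0, 0, 0],
])

```text
time_s: 9.55
eef_pos: [520.6, 94.0, 121.0]
tcp_rot: [-1.574, -0.008, -2.177]
wrist_force: [-10.0, 1.5, 18.5]
opening: 14.4
```

```bash
python3 - <<'E'
from h import *
o=observe();p=np.array(o['eef_pos']);print(np.round(o['torque'],2),o['q'][5])
tilt('wrist',p,p[2]-71)
plan(518,93,121.5,2.976,10,0)
E
```

```text
[ 0.13  1.84 -0.11] 0.5657640966117736
wrist 58 4800 normal tilt xy [ 0.02 -0.01] z 115.6 rect [525.2 101.5] [50.  64.6] 56.0 med [533.9 107.7]
wrist 86 3860 normal tilt xy [ 0.017 -0.01 ] z 142.5 rect [520.3  96.7] [57.7 38.2] 32.8 med [523.   97.2]
from [520.5  94.  121.1] [-1.574 -0.008 -2.177] t 9.6 F [-6.2 -0.1 12.8] op 14.3
[[0.2, -0.0, -0.1, 6.48, 0], [0.2, -0.0, -0.1, 6.48, 0], [0.3, -0.0, -0.1, 6.48, 0], [0.3, -0.0, -0.1, 6.48, 0], [0.3, -0.0, -0.0, 6.48, 0], [0.3, -0.0, -0.0, 6.48, 0], [0.3, -0.0, 0.0, 6.48, 0], [0.3, -0.0, 0.1, 6.48, 0]]
[[0.3, -0.0, 0.1, 6.48, 0], [0.2, -0.0, 0.1, 6.48, 0]]
```

Request:
servo_tool([
  [1.2, 0, -1.6, 2, 0],
  [0.5, 0, -0.5, 5, 0],
  [0, 0, 0, 6, 0],
  [0, 0, 0, 6, 0],
])

```text
time_s: 9.93
eef_pos: [519.0, 94.5, 123.4]
tcp_rot: [-1.569, -0.005, -2.513]
wrist_force: [-2.5, 1.3, 2.9]
opening: 14.6
```

```bash
python3 - <<'E'
from h import *
o=observe();p=np.array(o['eef_pos']);print(np.round(o['torque'],2),o['q'][5])
tilt('wrist',p,p[2]-71)
plan(518,93,121.5,2.976,10,0)
E
```

```text
[0.08 0.46 0.25] 0.9015993732193879
wrist 58 4768 normal tilt xy [ 0.011 -0.014] z 117.9 rect [526.1 100. ] [50.2 64.3] 37.0 med [532.3 109.4]
wrist 86 3893 normal tilt xy [ 0.006 -0.013] z 144.7 rect [519.9  97.3] [58.3 38.2] 13.5 med [522.5  96.6]
from [519.1  94.5 123.4] [-1.569 -0.005 -2.519] t 9.98 F [-2.7  1.   2.8] op 14.0
[[0.2, 0.2, 0.1, 4.52, 0], [0.2, 0.2, 0.1, 4.52, 0], [0.2, 0.2, 0.1, 4.52, 0], [0.2, 0.2, 0.1, 4.52, 0], [0.1, 0.2, 0.1, 4.52, 0], [0.1, 0.2, 0.1, 4.52, 0], [0.1, 0.2, 0.1, 4.52, 0], [0.1, 0.2, 0.1, 4.52, 0]]
[[0.1, 0.2, 0.1, 4.52, 0], [0.1, 0.2, 0.2, 4.52, 0]]
```

Request:
servo_tool([
  [0.8, 0.5, -0.6, 6, 0],
  [0.3, 0.5, 0, 6, 0],
  [0, 0.5, 0, 6, 0],
  [0, 0.5, 0, 6, 0],
  [0, 0.5, 0, 6, 0],
])

```text
time_s: 10.4
eef_pos: [519.0, 94.1, 123.3]
tcp_rot: [-1.565, -0.001, -3.045]
wrist_force: [-1.8, -0.3, 5.4]
opening: 14.4
```

```bash
python3 - <<'E'
from h import *
o=observe();print(np.round(o['torque'],2),o['q'][5])
plan(518,93,121.5,2.976,3,0)
E
```

```text
[-0.05  0.57  0.18] 1.4352714720917092
from [519.   94.1 123.3] [-1.565e+00 -1.000e-03 -3.045e+00] t 10.4 F [-1.8 -0.3  5.4] op 14.4
[[0.4, 0.6, 0.3, 5.01, 0], [0.4, 0.6, 0.4, 5.01, 0], [0.3, 0.6, 0.4, 5.01, 0]]
```

Request:
servo_tool([
  [0, 0.6, 0, 5, 0],
  [0, 0.6, 0, 5, 0],
  [0, 0.6, 0, 4, 0],
  [0, 0, 0, 2, 0],
  [0, 0, 0, 0, 0],
])

```text
time_s: 10.82
eef_pos: [518.8, 93.8, 123.7]
tcp_rot: [-1.563, 0.001, 2.958]
wrist_force: [-2.0, 1.7, 4.6]
opening: 14.4
```

```bash
python3 - <<'E'
from h import *
o=observe();p=np.array(o['eef_pos']);print(np.round(o['torque'],2),o['q'][5])
tilt('wrist',p,p[2]-71)
plan(518,93,127.5,2.976,3,0)
E
```

```text
[ 0.02  0.65 -0.04] 1.716664034573698
wrist 58 4789 normal tilt xy [-0.005 -0.009] z 118.2 rect [527.8  92.5] [64.5 49.7] 80.3 med [532.3  92.2]
wrist 86 3853 normal tilt xy [-0.005  0.002] z 145.1 rect [520.8  91.4] [57.7 38.1] 12.3 med [523.   93.3]
from [518.9  93.8 123.7] [-1.563e+00  1.000e-03  2.959e+00] t 10.87 F [-2.6 -0.5  5.9] op 14.8
[[0.2, -1.3, 0.3, -0.32, 0], [0.2, -1.3, 0.3, -0.32, 0], [0.2, -1.3, 0.3, -0.32, 0]]
```

The grip is at the notch (yaw 2.959, target 2.976). I let it rise.

Request:
servo_tool([
  [0, -1.5, 0, 0, 0],
  [0, -1.5, 0, 0, 0],
  [0, -1, 0, 0, 0],
  [0, 0, 0, 0, 0],
])

```text
time_s: 11.2
eef_pos: [518.6, 93.8, 126.7]
tcp_rot: [-1.563, 0.0, 2.966]
wrist_force: [-2.4, 0.3, 5.2]
opening: 14.1
```

```bash
python3 - <<'E'
from h import *
o=observe();p=np.array(o['eef_pos']);print(np.round(o['torque'],2),o['q'][5])
tilt('wrist',p,p[2]-71)
plan(518,93,127.5,2.976,3,0)
E
```

```text
[ 0.07  0.53 -0.06] 1.7082655178898394
wrist 58 4784 normal tilt xy [-0.007 -0.009] z 121.2 rect [527.8  92.4] [64.5 49.7] 79.7 med [532.1  92. ]
wrist 86 3896 normal tilt xy [-0.008 -0.013] z 148.1 rect [521.3  95.5] [38.3 58. ] 57.2 med [523.2  93.1]
from [518.6  93.8 126.8] [-1.563  0.     2.966] t 11.25 F [ 0.2  0.5 -1.4] op 14.4
[[0.2, -0.2, 0.3, -0.19, 0], [0.2, -0.2, 0.3, -0.19, 0], [0.2, -0.2, 0.3, -0.19, 0]]
```

Request:
servo_tool([
  [0, 0, 0, 0, 0.3],
  [0, 0, 0, 0, 0.5],
  [0, 0, 0, 0, 0.7],
  [0, 0, 0, 0, 0.7],
  [0, -5, 0, 0, 0.7],
  [0, -20, 0, 0, 0.7],
  [0, -30, 0, 0, 0.7],
  [0, -30, 0, 0, 0.7],
])

```text
time_s: 11.92
eef_pos: [514.5, 94.3, 208.1]
tcp_rot: [-1.561, -0.013, 2.967]
wrist_force: [0.8, -0.3, 0.0]
opening: 60.2
```

Request:
servo_tool([
  [0, -25, 0, 0, 0.7],
  [0, -15, 0, 0, 0.7],
  [0, 0, 0, 0, 0.7],
])

```text
time_s: 12.17
eef_pos: [518.0, 94.6, 258.1]
tcp_rot: [-1.563, -0.001, 2.967]
wrist_force: [0.1, -0.2, 0.7]
opening: 59.8
```

```bash
python3 - <<'E'
from h import *
for n in ['wrist','scene','side']:
    tilt(n,np.array([518.1,93.8,0]),56.5)
    im,d,c=take(n,'f_%s.png'%n); print(yel(im,d,c,(518,94),(142,156)),dots(im,d,c,(518,94)))
    W=pts(d,c)
    for k in ['filter_green','pliers','clamp_bracket']:
        r=regions_of(k,n)
        if r and n!='wrist':
            m=r[0]['mask']&(d>0);print(k,np.round(np.median(W[m],0)))
plan(518,93,250,2.976,3,0)
E
```

```text
wrist 58 2619 normal tilt xy [-0.002 -0.001] z 121.5 rect [521.3  94.2] [64. 63.] 80.5 med [522.3  89.4]
wrist 86 1144 normal tilt xy [0.002 0.002] z 148.4 rect [521.   94.2] [15.1 58. ] 80.4 med [521.8  94.2]
(1532, array([521.2,  94. ,  15.8,  58.6]), np.float64(-0.186), np.float32(148.2)) [(np.int32(27), array([560.1,  87.1,  71. ]))]
scene 58 139 normal tilt xy [-0.014 -0.005] z 120.3 rect [517.6  96.6] [63.1 59.2] 63.1 med [517.1 108. ]
scene 86 84 normal tilt xy [-0.014 -0.004] z 147.3 rect [519.8  96.5] [16.6 58. ] 80.9 med [519.8  95.9]
(147, array([518.7,  96.6,  15.8,  59.6]), np.float64(-0.169), np.float32(147.3)) []
filter_green [ 441. -127.   63.]
pliers [709.  77.   9.]
clamp_bracket [ 664. -233.    8.]
side 58 83 normal tilt xy [-0.024 -0.098] z 122.0 rect [522.   76.9] [35.  59.7] 89.3 med [515.4  80.2]
side 86 45 normal tilt xy [-0.02  -0.099] z 147.5 rect [520.7  92.4] [16.5 54. ] 78.0 med [514.9  93.5]
(93, array([522.9,  92.8,  23.4,  56.2]), np.float64(-0.315), np.float32(146.9)) []
filter_green [ 449. -160.   59.]
pliers [710.  73.   9.]
clamp_bracket [ 669. -245.   30.]
from [516.   94.6 253.5] [-1.562 -0.008  2.967] t 12.92 F [ 0.6 -0.2 -0.5] op 59.7
[[-0.8, 1.2, 0.4, -0.17, 0], [-0.8, 1.2, 0.4, -0.17, 0], [-0.8, 1.2, 0.4, -0.17, 0]]
```

View pics/f_wrist.png

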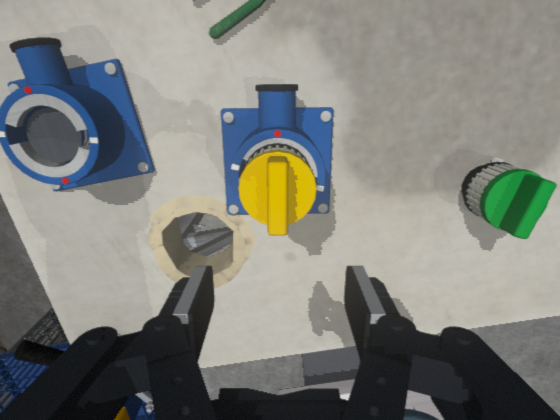

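The released cartridge sits upright in the target housing. Its bar at (278,195) is in line with the spigot at (277,95), and the gripper is clear. I hand in.

```bash
python3 -c "
from station import *
print(finish_job())"
```

```text
the job is handed in; nothing more can be done
None
```

The yellow cartridge is locked in the right-hand blue housing, released, and the job is handed in at about 13 s. No verdict is reported.

**What I did:** I gripped the bar and carried the cartridge to the housing. I set the lugs in the slots, pressed the foot to about 50 mm and turned it about 75° clockwise. I then let it rise about 3 mm into the notches, opened the gripper and lifted clear.

**Last checks:**

| Check | Measured | Allowed |
|---|---|---|
| Bar angle off the housing's x | 0.00–0.02 rad (wrist and scene cameras) | 0.14 rad |
| Foot height (bar top at about 148.3 mm) | about 56.3 mm | 54.6–58.5 mm |
| Tilt | under 0.02 rad (wrist and scene cameras) | 0.08 rad |
| Axis offset from the housing's | about 3 mm (wrist and scene cameras) | 5 mm |

**Other things:** The green cartridge measured unmoved. Small shifts in the pliers' and bracket's readings look like changes in what the cameras could see of them; nothing touched either.

**Disagreements:** The side camera's sparse view gave a noisy bar angle (0.15 rad off) and tilt (about 0.1 rad), both outside the limits. I did not trust those against the close wrist view. The neck's play in the hole should limit the offset to about 2.5 mm, so part of the 3 mm reading is probably calibration error.

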